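# Drop the round specimen mount into the sliding box

### The arm

A 6-joint arm with a two-finger parallel gripper is mounted at the origin on the work surface. World frame = base frame: x ahead of the robot, y to its left, z up, the work surface at z = 0. Lengths are in m, angles in rad, forces in N, time in s.
With the tool pointing down it reaches from about 0.35 to 0.775 m from the base axis. Payload 5.5 kg.
Tool frame: the origin (TCP) lies at the very end of the fingers, on their centre line; the grasp point (between the pads) lies env.hold_point_z behind it (env.hold_point_z is the distance from the TCP to the grasp point, in m); z points along the fingers, y is the line along which they close (so a half turn about z gives the same grasp; the last joint's range is limited). The gripper opens to 85 mm and grips with 20 to 120 N. Pads are 22 mm wide; open, the fingers measure 114 mm over their backs; the gripper's body (76 mm by 85 mm) begins 54 mm behind the grasp point. The pads swing forward as they close: fully open they stand 13 mm farther back than shut.
Start: joints at [1.004, 0.313, 0.046, 1.304, 0, 1.431], TCP at [0.238, 0.523, 0.231] pointing down, gripper open.
Joint ranges: [-2.76, 2.76], [-0.86, 1.69], [-1.03, 1.26], [-2.2, 2.34], [-1.47, 1.5], [-3.14, 3.14]. Speed limits (rad/s): [2.57, 2.57, 3.14, 3.14, 3.14, 3.14].

### API

Orientations are given as a unit quaternion [w, x, y, z].
In Python, from workcell import env gives the robot as it stands.
- The arm moves only by the tool carry_out, never from a script. Its argument "steps" is a list of rows, each a list of 3 entries, a list of its own where there are three numbers: the turn, a rotation vector about the tool's x, y, z in degrees, then the shift along the tool's x, y, z in cm, then the closure in counts, from 0 (fully open) to 255 (shut). A call has exactly 8 rows; each row is the pose to reach, as a shift and turn from the pose commanded when the call began, along the tool's axes at that moment; what a row does not reach only later rows make up. A row lasts 1/8 s, in which the tool goes at most 62.5 mm and 10.7 degrees, less where a joint would pass 70% of its speed; a pose out of reach is approached as far as the arm can. A call with a gripper value outside its range is refused whole. The fingers move at their own pace and stop on an object; "force" is the grip in N (left out, the last holds). Time passes only in rows, so rows that repeat a pose let the fingers close, or fill a call up. It gives the time, the measured TCP pose, the force, the opening and the grip force at its end, in the units of the state.
- env.get_state(): the state, without advancing time (a new reading comes with each control period).
- env.read_camera(name): name is "side" or "top"; returns (picture, depth): 400x640x3 uint8, red, green, blue; 400x640 float32, m along the optical axis (not along the pixel's ray), 0 where there is no reading.
- env.get_calibration(name): a dict with "fx", "fy", "cx", "cy" (pixels), "origin" and "orientation" of the camera in the world. Camera axes: x right, y up, looking along -z (the intrinsics and any distortion apply to the point x, -y, -z); pixel columns grow to the right and rows downward; lengths in m; the calibration is good to about 2 mm. A picture is of the moment at which its call begins. get_calibration takes no time and is no camera call.
- env.hand_in(): hands the job in; it is judged then, once.
The state is a dict: "clock": time; "joint_pos": joint angles; "qvel": joint speeds; "tau": joint torques, N m; "tcp_pos": TCP position; "orientation": TCP orientation; "wrist_force": force on the tool from outside, world axes, zero at the start; "ft_torque": the same for the moment, N m; "finger_gap": finger opening in m; "grip_force": force on a finger pad.
Only numpy, scipy, OpenCV 4.12 (cv2) and the standard library are available. Lean on these libraries where they do the work, as an engineer would, in place of code of your own. Each camera call takes 0.05 s, during which the arm holds its last target. There are 200 camera calls.

### The job

One of the two tipping pans on the drop stand holds a round resin mount, the other a block-shaped one. Slide the receiving box along its rail until it is centred under the spout of the pan with the round mount, then tip that pan by pushing its hoop so that the round mount falls through the spout into the box. Leave the box under that spout and the block-shaped mount lying in its own pan.

Things in the scene. Friction and masses are not known exactly. Their poses are not given: they have to be found in the camera images.
- station: Fixed drop stand, white base 170 x 440 mm. Origin: on the table midway between its two square aluminium spouts; z up, y left along the slide rail, x from the pans towards the box handle. Spouts: upright open tubes, 72 mm inside, at x -4, y +120 and -120 mm, underside 65, top 147 mm high. Behind each (-x) is a level steel tipping pan, 87 x 68 mm, floor 135 mm high.
- left_bar (a point): Centre of the top bar of the hoop on the left (+y) pan: a level 10 mm round bar, 68 mm long along the stand's y; at rest x -92, y +120, height 209 mm in the stand's frame. It turns about the pan's hinge (x -40, height 135 mm). Pushed to +x with 1 to 3 N it goes to a stop at 72 degrees, at x +13 mm, height 207 (225 midway); the mount slides out from about 50 degrees; let go, the pan springs back.
- right_bar (a point): The same bar on the right (-y) pan, at rest x -92, y -120, height 209 mm in the stand's frame. It works in the same way.
- box_grip (a point): Top centre, 99 mm high, of the box's handle: a black post 16 mm along the rail, 20 mm deep, upper 60 mm free, to be pinched or pushed. Axes as the stand. The grey open box, 104 (y) x 94 x 38 mm, floor 21 mm high, is centred 100 mm behind it (-x). It slides along y, +-155 mm, with 2.5 N friction and stays where left; centred under a spout when this point's y in the stand's frame is +-120 mm.
- round_mount: Round specimen mount, a black resin disc 32 mm across and 20 mm high with a bright metal face; lies in one of the two pans. Origin: centre of its underside, z along its axis.
- block_mount: Block-shaped specimen mount of the same black resin, 40 x 22 x 20 mm high, with a bright metal face; lies in the other pan and stays there. Origin: centre of its underside, x along its length.
There are look-alikes about, which are no part of the job. Leave any orange look-alike of the block_mount alone. What is shaped like the round_mount but purple is not meant.

How it is judged:
By the outcome, as a careful person would: the job done as asked, in the order asked, and still so for the second after the job is handed in, with the robot touching nothing.
It also fails if it takes over 48 s, if anything falls off the work surface, if the arm or the gripper's body presses on something with over 40 N, if the wrist force passes 120 N, or if a joint passes its speed limit or range.

## Working session

There is one attempt and no reset: what is moved stays moved. The work goes in short steps, Python scripts to look and compute and a tool call to move; the robot and the scene stay as the last step left them, time stands still between calls to the robot, and variables do not carry over. Pictures are saved under pics/ and viewed, at most 10 in all, crops included, and the job is handed in when it is done.

Besides the shell and the picture viewer there is one more tool, called after "Emit:" as a command line: name --argument value ..., lists and objects as JSON in quotes. carry_out: Moves the arm, as the interface text tells. Its arguments: {"type":"object","properties":{"steps":{"type":"array","items":{"type":"array"}},"force":{"type":"number"}},"required":["steps"]}

```bash
mkdir -p pics; ls; cat > h.py <<'E'
import numpy as np, cv2
from workcell import env
from scipy.spatial.transform import Rotation as R
def q(o): return R.from_quat([o[1],o[2],o[3],o[0]])
def cloud(name):
    p,d=env.read_camera(name); c=env.get_calibration(name)
    v,u=np.mgrid[0:400,0:640]
    P=np.stack([(u-c['cx'])/c['fx']*d,-(v-c['cy'])/c['fy']*d,-d],-1)
    W=P@q(c['orientation']).as_matrix().T+np.array(c['origin']); W[d==0]=np.nan
    return p,d,W
E
python3 - <<'E'
from h import *
for n in ('top','side'):
    p,d,W=cloud(n); cv2.imwrite(f'pics/{n}0.png',p[:,:,::-1]); np.save(f'{n}0.npy',W); print(env.get_calibration(n))
print(env.get_state(),env.hold_point_z)
E
```

```text
pics
{'fx': 418.9479299653773, 'fy': 418.9479299653773, 'cx': 322.0813515759544, 'cy': 194.990089626852, 'origin': array([ 0.39621934, -0.02363415,  0.8158723 ]), 'orientation': array([ 0.70921704,  0.06565282, -0.04699385, -0.70035168])}
{'fx': 486.5857469288288, 'fy': 486.5857469288288, 'cx': 312.08945482466413, 'cy': 207.22195798852914, 'origin': array([ 0.06994966, -0.76295253,  0.64414482]), 'orientation': array([ 0.83752325,  0.47710766, -0.12086044, -0.23730959])}
{'clock': 0.1, 'joint_pos': array([ 1.00440034e+00,  3.13950799e-01,  4.51102499e-02,  1.30357156e+00,
       -1.25532035e-06,  1.43120709e+00]), 'qvel': array([-0.00024425, -0.00128184,  0.00184151, -0.00231849,  0.00263486,
        0.00024013]), 'tau': array([ 1.93951695e-03, -4.81724811e+01,  2.99244583e+01,  1.27432004e-02,
       -1.20727877e-04,  4.44329970e-06]), 'tcp_pos': array([0.23779878, 0.52304658, 0.23049073]), 'orientation': array([-2.78705867e-04,  2.11787222e-01,  9.77315466e-01, -7.58297752e-04]), 'wrist_force': array([-0.27409851,  0.69222627, -0.03662633]), 'ft_torque': array([-0.03462313,  0.0590674 ,  0.00858373]), 'grip_force': 0.0, 'finger_gap': 0.08564286339690379} 0.0187
```

View pics/top0.png

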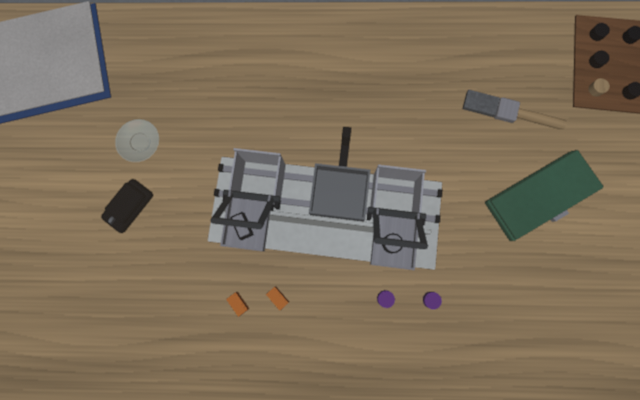

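View pics/side0.png

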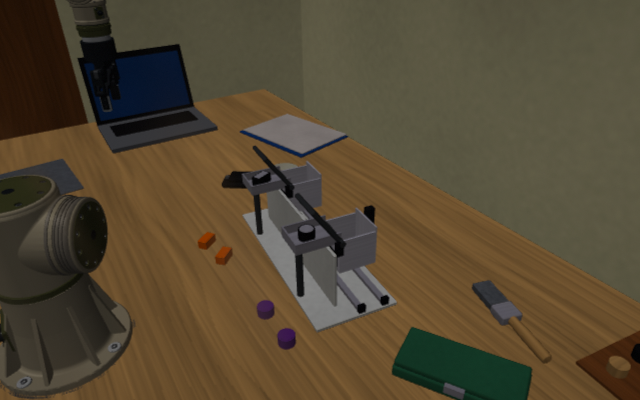

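```bash
python3 - <<'E'
from h import *
W=np.load('top0.npy'); p=cv2.imread('pics/top0.png')
S=cv2.imread('pics/side0.png')
a=cv2.resize(p[120:280,200:450],None,fx=3,fy=3,interpolation=cv2.INTER_CUBIC)
b=cv2.resize(S[140:280,230:390],None,fx=0,dst=None,dsize=(0,0),fy=0) if 0 else None
cv2.imwrite('pics/crop_top.png',np.clip(a*1.6,0,255).astype(np.uint8))
z=W[...,2]
roi=np.zeros(z.shape,bool); roi[120:280,200:450]=1
# bars
m=(roi&(z>0.2)&(z<0.23)).astype(np.uint8)
n,l,st,ce=cv2.connectedComponentsWithStats(m)
for i in range(1,n):
    if st[i,4]>15:
        Q=W[l==i]; r=cv2.minAreaRect((Q[:,:2]*1000).astype(np.float32)); print('bar',st[i],Q.mean(0).round(4),r,Q[:,2].max())
m=(roi&(z>0.085)&(z<0.11)&(p.max(2)<60)).astype(np.uint8); 
n,l,st,ce=cv2.connectedComponentsWithStats(m)
for i in range(1,n):
    if st[i,4]>10: 
        Q=W[l==i]; r=cv2.minAreaRect((Q[:,:2]*1000).astype(np.float32)); print('handle',st[i],np.median(Q,0).round(4),r)
m=(roi&(z>0.142)&(z<0.152)).astype(np.uint8)
n,l,st,ce=cv2.connectedComponentsWithStats(m)
for i in range(1,n):
    if st[i,4]>30:
        Q=W[l==i]; r=cv2.minAreaRect((Q[:,:2]*1000).astype(np.float32)); print('rim',st[i],r)
m=roi&(z>0.003)&(z<0.03)
r=cv2.minAreaRect((W[m][:,:2]*1000).astype(np.float32)); print('base',r, np.median(z[m]))
for y in range(125,175,4): print(y,[tuple((W[y,x]*1000).round(0)) for x in (344,347)],p[y,346])
E
```

```text
bar [211 212  54  17 399] [0.4529 0.116  0.2109] ((455.3559875488281, 116.69055938720703), (76.39384460449219, 16.739704132080078), 83.25310516357422) 0.21643339336388367
bar [374 232  55  17 420] [ 0.427  -0.1203  0.2111] ((429.2156066894531, -121.3868408203125), (78.07941436767578, 15.975759506225586), 83.64094543457031) 0.21550216939041567
handle [342 127   9  12  87] [ 0.6242 -0.0446  0.0978] ((625.72265625, -44.81963348388672), (13.248014450073242, 17.49940299987793), 82.15571594238281)
rim [234 148  47   7 111] ((576.6390991210938, 104.02555847167969), (77.35130310058594, 3.5593326091766357), 83.5953598022461)
rim [378 164  48   8 117] ((550.8988647460938, -133.95278930664062), (76.9399185180664, 3.6316964626312256), 83.87039184570312)
rim [225 201   6  17  35] ((479.45068359375, 146.71389770507812), (3.3070149421691895, 26.722370147705078), 81.24291229248047)
rim [221 225   6  21  47] ((437.13787841796875, 151.84970092773438), (5.554908752441406, 32.418121337890625), 89.10064697265625)
rim [260 234   6  17  35] ((426.9288024902344, 87.87796020507812), (4.210733413696289, 25.70
[... 1309 characters left out ...]
64(-48.0), np.float64(44.0))] [37 38 41]
157 [(np.float64(594.0), np.float64(-43.0), np.float64(43.0)), (np.float64(594.0), np.float64(-48.0), np.float64(42.0))] [38 40 42]
161 [(np.float64(586.0), np.float64(-43.0), np.float64(43.0)), (np.float64(586.0), np.float64(-48.0), np.float64(43.0))] [40 43 46]
165 [(np.float64(578.0), np.float64(-43.0), np.float64(45.0)), (np.float64(589.0), np.float64(-50.0), np.float64(-1.0))] [52 58 64]
169 [(np.float64(570.0), np.float64(-43.0), np.float64(44.0)), (np.float64(570.0), np.float64(-48.0), np.float64(44.0))] [70 69 68]
173 [(np.float64(567.0), np.float64(-43.0), np.float64(23.0)), (np.float64(568.0), np.float64(-49.0), np.float64(21.0))] [93 89 88]
```

View pics/crop_top.png

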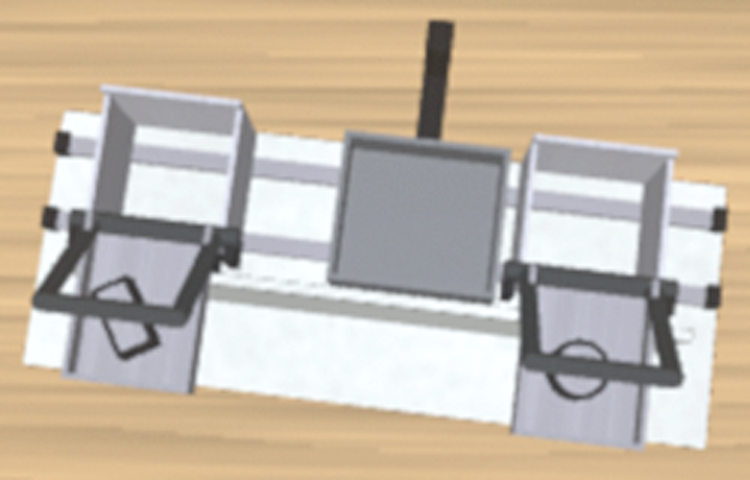

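The side and top pictures agree. The black ring-shaped mount is in the right (-y) pan at top (393,243), and the block outline is in the left pan at (242,226).

Candidates for the round mount are the black disc in the right pan at (393,243) and the purple discs at (386,299) and (432,300). The crop confirms the black one in the right pan. Orange blocks at (237,303) and (277,298) are also to be left alone. The handle is at (346,133).

```bash
cat >> h.py <<'E'
O=np.array([.531,-.0117,0]); RS=R.from_euler('z',-6.2,degrees=True)
def st2w(p): return RS.apply(p)+O
def w2st(p): return RS.inv().apply(np.array(p)-O)
GOAL=R.from_matrix(RS.as_matrix()@np.diag([-1,1,-1.]))
def go(*pts):
    s=env.get_state(); r=q(s['orientation']); t=s['tcp_pos']
    print('t',s['clock'],'tcp_st',(w2st(t)*1000).round(1),'turn',(r.inv()*GOAL).as_rotvec(degrees=True).round(2),'F',s['wrist_force'].round(1),'gap',s['finger_gap'],s['grip_force'])
    for p in pts: print(p,'shift cm',(r.inv().apply(st2w(np.array(p))-t)*100).round(2))
E
python3 - <<'E'
from h import *
print(w2st([.6247,-.0447,.098])*1000, w2st([.427,-.1203,.21])*1000,w2st([.4529,.116,.21])*1000)
go([.0965,-.023,.25],[.0965,-.023,.062])
E
```

```text
[ 96.71592406 -22.68744218  98.        ] [ -91.66297022 -119.19672768  210.        ] [-91.43470801 118.51832842 210.        ]
t 0.1 tcp_st [-349.2  500.   230.5] turn [ -0.09  -0.03 -18.25] F [-0.3  0.7 -0. ] gap 0.08564286339690379 0.0
[0.0965, -0.023, 0.25] shift cm [-58.71 -35.7   -1.91]
[0.0965, -0.023, 0.062] shift cm [-58.72 -35.67  16.89]
```

Emit:
carry_out --steps '[[[0,0,-9],[-5,-3,-1.9],0],[[0,0,-18.2],[-10,-6.1,-1.9],0],[[0,0,-18.2],[-15,-9.1,-1.9],0],[[0,0,-18.2],[-20,-12.2,-1.9],0],[[0,0,-18.2],[-25,-15.2,-1.9],0],[[0,0,-18.2],[-30,-18.2,-1.9],0],[[0,0,-18.2],[-35,-21.3,-1.9],0],[[0,0,-18.2],[-40,-24.3,-1.9],0]]' --force 30

```text
clock: 1.1
tcp_pos: [0.5022, 0.1349, 0.25]
orientation: [-0.0, 0.055, 0.999, 0.0]
wrist_force: [0.6, -0.2, 1.1]
finger_gap: 0.0856
grip_force: 0.0
```

```bash
python3 - <<'E'
from h import *
go([.0965,-.023,.25],[.0965,-.023,.062])
E
```

```text
t 1.1 tcp_st [-44.5 142.6 250. ] turn [ 0.01 -0.02 -0.06] F [ 0.6 -0.2  1.1] gap 0.08555338028207093 0.0
[0.0965, -0.023, 0.25] shift cm [-14.12 -16.55  -0.  ]
[0.0965, -0.023, 0.062] shift cm [-14.12 -16.55  18.8 ]
```

Emit:
carry_out --steps '[[[0,0,0],[-4.7,-5.5,0],0],[[0,0,0],[-9.4,-11,0],0],[[0,0,0],[-14.1,-16.5,0],0],[[0,0,0],[-14.1,-16.5,0],0],[[0,0,0],[-14.1,-16.5,5],0],[[0,0,0],[-14.1,-16.5,10],0],[[0,0,0],[-14.1,-16.5,13],0],[[0,0,0],[-14.1,-16.5,13],0]]'

```text
clock: 2.1
tcp_pos: [0.6211, -0.0423, 0.117]
orientation: [-0.003, 0.055, 0.999, 0.001]
wrist_force: [-0.4, 0.3, 0.8]
finger_gap: 0.0854
grip_force: 0.0
```

```bash
python3 - <<'E'
from h import *
go([.0965,-.023,.062])
p,d,W=cloud('side'); cv2.imwrite('pics/side1.png',cv2.resize(p[130:330,200:460],None,fx=2.5,fy=2.5)[:,:,::-1])
E
```

```text
t 2.1 tcp_st [ 92.9 -20.6 117. ] turn [ 0.04 -0.4  -0.06] F [-0.4  0.3  0.8] gap 0.0853823386980977 0.0
[0.0965, -0.023, 0.062] shift cm [-0.4  -0.24  5.49]
```

View pics/side1.png

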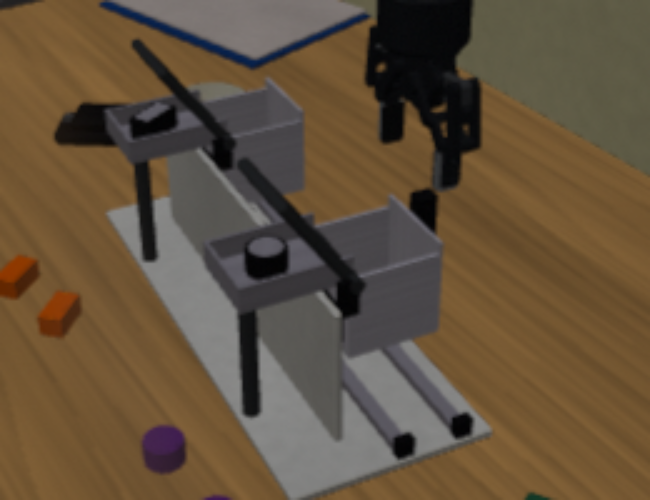

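The open fingers straddle the handle post (crop pixel 423,205). The round mount is in the right pan and the block is in the left pan.

Emit:
carry_out --steps '[[[0,0,0],[-0.2,0,2],0],[[0,0,0],[-0.2,0,4],0],[[0,0,0],[-0.2,0,5.5],0],[[0,0,0],[-0.2,0,5.5],60],[[0,0,0],[-0.2,0,5.5],120],[[0,0,0],[-0.2,0,5.5],255],[[0,0,0],[-0.2,0,5.5],255],[[0,0,0],[-0.2,0,5.5],255]]' --force 30

```text
clock: 3.15
tcp_pos: [0.6263, -0.0431, 0.0662]
orientation: [0.001, 0.055, 0.999, -0.0]
wrist_force: [-1.2, 0.0, 3.7]
finger_gap: 0.0154
grip_force: 33.8
```

```bash
python3 - <<'E'
from h import *
go([.0965,-.12,.062])
E
```

```text
t 3.15 tcp_st [ 98.1 -20.9  66.2] turn [-0.01  0.08 -0.05] F [-1.2  0.   3.7] gap 0.015424211746092778 33.834747076034546
[0.0965, -0.12, 0.062] shift cm [ 0.15 -9.91  0.42]
```

Emit:
carry_out --steps '[[[0,0,0],[0,-1.5,0],255],[[0,0,0],[0,-3,0],255],[[0,0,0],[0,-4.5,0],255],[[0,0,0],[0,-6,0],255],[[0,0,0],[0,-7.5,0],255],[[0,0,0],[0,-9,0],255],[[0,0,0],[0,-9.8,0],255],[[0,0,0],[0,-9.8,0],255]]'

```text
clock: 4.15
tcp_pos: [0.6154, -0.1425, 0.0661]
orientation: [0.001, 0.055, 0.998, -0.001]
wrist_force: [-0.9, -2.0, 5.1]
finger_gap: 0.0155
grip_force: 34.1
```

```bash
python3 - <<'E'
from h import *
p,d,W=cloud('side'); cv2.imwrite('pics/t2.png',p[:,:,::-1])
p,d,W=cloud('top'); cv2.imwrite('pics/top2.png',np.clip(cv2.resize(p[120:280,200:450],None,fx=3,fy=3)*1.4,0,255)[:,:,::-1])
go([.0965,-.12,.062])
S=w2st(W.reshape(-1,3)).reshape(W.shape)*1000
# box near wall rim at z~59 and interior floor
m=(S[...,2]>38)&(S[...,2]<66)&(S[...,0]>-60)&(S[...,0]<60)&(S[...,1]<-40)&(S[...,1]>-200)
for lo in range(-60,60,10):
    k=m&(S[...,0]>=lo)&(S[...,0]<lo+10)
    if k.sum()>3: print(lo,k.sum(),S[k][:,1].min().round(1),S[k][:,1].max().round(1),np.median(S[k][:,2]).round(1))
E
```

```text
t 4.25 tcp_st [  98.  -120.9   66.1] turn [-0.11  0.08 -0.13] F [-0.9 -2.   4.5] gap 0.015285799668498863 34.10114943981171
[0.0965, -0.12, 0.062] shift cm [0.15 0.09 0.41][ WARN:0@0.843] global loadsave.cpp:1063 imwrite_ Unsupported depth image for selected encoder is fallbacked to CV_8U.
```

View pics/top2.png

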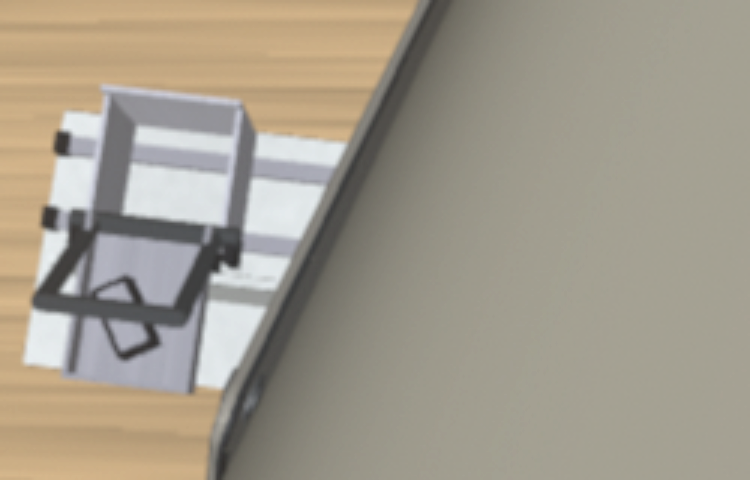

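Emit:
carry_out --steps '[[[0,0,0],[0,0,0],0],[[0,0,0],[0,0,0],0],[[0,0,0],[0,0,0],0],[[0,0,0],[0,0,0],0],[[0,0,0],[0,0,-5],0],[[0,0,0],[0,0,-11],0],[[0,0,0],[0,0,-17],100],[[0,0,0],[0,0,-19.5],255]]'

```text
clock: 5.25
tcp_pos: [0.6164, -0.1407, 0.265]
orientation: [0.003, 0.054, 0.999, -0.001]
wrist_force: [-0.4, -0.4, 0.2]
finger_gap: 0.0514
grip_force: 0.0
```

```bash
python3 - <<'E'
from h import *
go([-.145,-.12,.26])
E
```

```text
t 5.25 tcp_st [  98.8 -119.   265. ] turn [-0.08  0.36 -0.04] F [-0.4 -0.4  0.2] gap 0.05144712875647303 0.0
[-0.145, -0.12, 0.26] shift cm [24.39 -0.12  0.35]
```

Emit:
carry_out --steps '[[[0,0,0],[4,0,0],255],[[0,0,0],[8,0,0],255],[[0,0,0],[12,0,0],255],[[0,0,0],[16,0,0],255],[[0,0,0],[20,0,0],255],[[0,0,0],[24.4,0,0],255],[[0,0,0],[24.4,0,0],255],[[0,0,0],[24.4,0,0],255]]'

```text
clock: 6.25
tcp_pos: [0.3732, -0.1141, 0.2607]
orientation: [0.001, 0.055, 0.999, -0.0]
wrist_force: [1.1, -0.2, -0.2]
finger_gap: 0.0
grip_force: 0.0
```

```bash
python3 - <<'E'
from h import *
p,d,W=cloud('top'); cv2.imwrite('pics/top3.png',np.clip(cv2.resize(p[110:280,200:460],None,fx=3,fy=3).astype(float)*1.4,0,255).astype(np.uint8)[:,:,::-1])
go([-.12,-.12,.192])
S=w2st(W.reshape(-1,3)).reshape(W.shape)*1000
m=((S[...,2]>85)&(S[...,2]<110)&(p.max(2)<60)&(S[...,0]>80)&(S[...,0]<115)).astype(np.uint8)
n,l,st,ce=cv2.connectedComponentsWithStats(m)
for i in range(1,n):
    if st[i,4]>10: print('handle',st[i],np.median(S[l==i],0).round(1),cv2.minAreaRect(S[l==i][:,:2].astype(np.float32)))
m=((S[...,2]>142)&(S[...,2]<152)&(S[...,0]>20)&(S[...,0]<45)).astype(np.uint8)
n,l,st,ce=cv2.connectedComponentsWithStats(m)
for i in range(1,n):
    if st[i,4]>20: print('rim',st[i],S[l==i].mean(0).round(1),cv2.minAreaRect(S[l==i][:,:2].astype(np.float32)))
E
```

```text
t 6.3 tcp_st [-145.5 -118.8  260.6] turn [-0.02  0.08 -0.05] F [ 0.3  0.1 -0. ] gap -4.3772236623665154e-05 0.0
[-0.12, -0.12, 0.192] shift cm [-2.54 -0.11  6.86]
handle [397 134  10  12  92] [  95.7 -121.    97.6] ((97.33470153808594, -121.5121078491211), (13.506183624267578, 16.264474868774414), 89.30492401123047)
rim [234 148  47   7 110] [ 32.7 120.3 145.8] ((32.816524505615234, 119.55400085449219), (77.20557403564453, 3.5828394889831543), 89.85023498535156)
rim [378 164  48   8 116] [  32.7 -120.1  145.8] ((32.93241882324219, -119.25729370117188), (76.78842163085938, 3.927962303161621), 89.74153900146484)
```

View pics/top3.png

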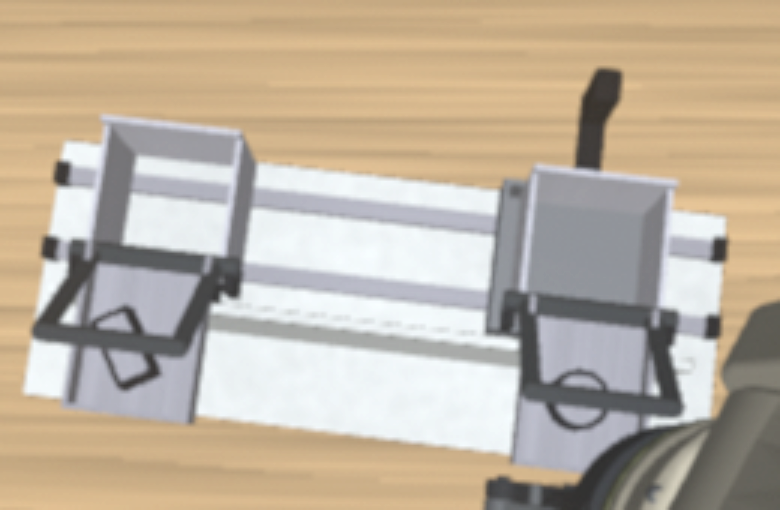

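The box is centred: handle y is -121.0 against spout y -120.1 mm. The shut gripper is behind the right pan's hoop, so next I descend behind the bar.

Emit:
carry_out --steps '[[[0,0,0],[-0.5,-0.1,2],255],[[0,0,0],[-1,-0.1,4],255],[[0,0,0],[-1.5,-0.1,6],255],[[0,0,0],[-1.5,-0.1,6.9],255],[[0,0,0],[-1.5,-0.1,6.9],255],[[0,0,0],[-2,-0.1,6.9],255],[[0,0,0],[-2.5,-0.1,6.9],255],[[0,0,0],[-2.5,-0.1,6.9],255]]'

```text
clock: 7.3
tcp_pos: [0.398, -0.1178, 0.1918]
orientation: [0.001, 0.054, 0.999, -0.0]
wrist_force: [0.1, -0.6, 0.2]
finger_gap: 0.0002
grip_force: 0.0
```

```bash
python3 - <<'E'
from h import *
go([-.006,-.12,.192])
p,d,W=cloud('side'); cv2.imwrite('pics/side4.png',cv2.resize(p[130:330,200:460],None,fx=2.5,fy=2.5)[:,:,::-1])
E
```

```text
t 7.3 tcp_st [-120.7 -119.8  191.8] turn [-0.02  0.07 -0.04] F [ 0.1 -0.6  0.2] gap 0.00017599815843486244 0.0
[-0.006, -0.12, 0.192] shift cm [-1.147e+01 -1.000e-02 -1.000e-02]
```

View pics/side4.png

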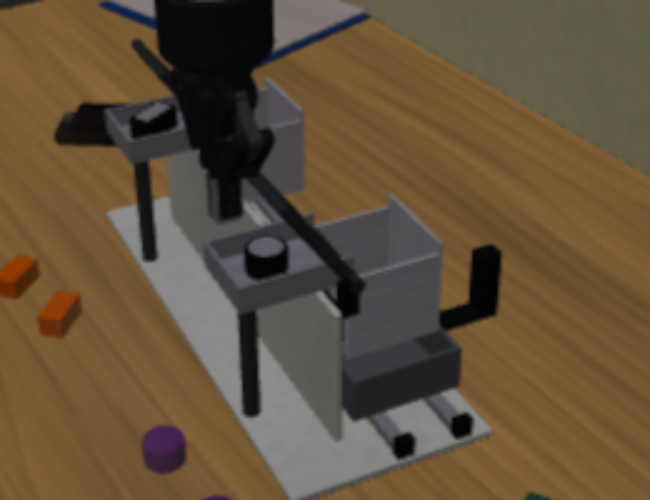

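```bash
python3 - <<'E'
from h import *
c=env.get_calibration('side')
def proj(p):
    P=q(c['orientation']).inv().apply(st2w(np.array(p)/1000)-np.array(c['origin']))
    u=c['cx']+c['fx']*P[0]/-P[2]; v=c['cy']-c['fy']*P[1]/-P[2]; return (round((u-200)*2.5),round((v-130)*2.5))
for n,p in dict(barL=(-92,-86,209),barR=(-92,-154,209),hingeR=(-40,-154,135),hingeL=(-40,-86,135),tcp=(-120.7,-119.8,191.8),panRL=(-127,-86,135),panRR=(-127,-154,135),mount=(-95,-120,155),handle=(96,-120,99)).items(): print(n,proj(p))
E
```

```text
barL (243, 164)
barR (282, 208)
hingeR (350, 278)
hingeL (309, 232)
tcp (225, 216)
panRL (204, 261)
panRR (240, 310)
mount (261, 251)
handle (481, 249)
```

The projected TCP and bar match the picture, with the fingertip at (225,216) behind the bar from (243,164) to (282,208). Next I push.

Emit:
carry_out --steps '[[[0,0,0],[-1,0,0],255],[[0,0,0],[-2,0,0],255],[[0,0,0],[-3,0,0],255],[[0,0,0],[-4,0,0],255],[[0,0,0],[-5,0,0],255],[[0,0,0],[-6,0,0],255],[[0,0,0],[-7,0,0],255],[[0,0,0],[-7.5,0,0],255]]'

```text
clock: 8.35
tcp_pos: [0.4726, -0.1257, 0.1911]
orientation: [0.0, 0.054, 0.999, 0.0]
wrist_force: [-1.4, -0.3, 0.8]
finger_gap: -0.0
grip_force: 0.7
```

```bash
python3 - <<'E'
from h import *
go([-.006,-.12,.192])
E
```

```text
t 8.35 tcp_st [ -45.8 -119.7  191.1] turn [ 0.01  0.   -0.04] F [-1.4 -0.3  0.8] gap -2.5074171981284547e-05 0.7179574482142925
[-0.006, -0.12, 0.192] shift cm [-3.98 -0.03 -0.09]
```

Emit:
carry_out --steps '[[[0,0,0],[-0.8,0,0],255],[[0,0,0],[-1.6,0,0],255],[[0,0,0],[-2.4,0,0],255],[[0,0,0],[-3.2,0,0],255],[[0,0,0],[-3.8,0,0],255],[[0,0,0],[-3.8,0,0],255],[[0,0,0],[-3.8,0,0],255],[[0,0,0],[-3.8,0,0],255]]'

```text
clock: 9.35
tcp_pos: [0.5095, -0.1298, 0.1915]
orientation: [0.0, 0.055, 0.999, 0.0]
wrist_force: [-2.1, 1.4, -0.5]
finger_gap: -0.0001
grip_force: 1.0
```

```bash
python3 - <<'E'
from h import *
go([-.006,-.12,.192],[-.125,-.12,.192])
p,d,W=cloud('side'); cv2.imwrite('pics/side5.png',cv2.resize(p[130:330,200:460],None,fx=2.5,fy=2.5)[:,:,::-1])
E
```

```text
t 9.35 tcp_st [  -8.6 -119.7  191.5] turn [ 0.    0.02 -0.06] F [-2.1  1.4 -0.5] gap -0.0001052601027605961 0.9614431299269199
[-0.006, -0.12, 0.192] shift cm [-0.26 -0.03 -0.05]
[-0.125, -0.12, 0.192] shift cm [11.64 -0.04 -0.05]
```

View pics/side5.png

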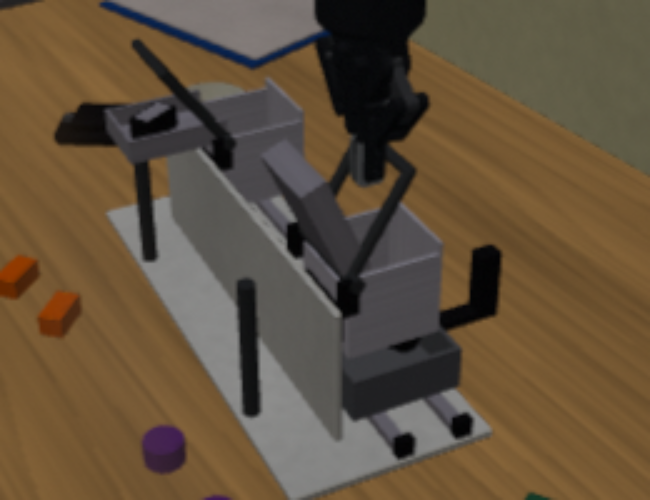

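The pan is tipped and a dark disc shows in the box at crop (405,343). I'll let the pan back gently and withdraw.

Emit:
carry_out --steps '[[[0,0,0],[1.2,0,0],255],[[0,0,0],[2.6,0,0],255],[[0,0,0],[4,0,0],255],[[0,0,0],[5.4,0,0],255],[[0,0,0],[6.8,0,0],255],[[0,0,0],[8.2,0,0],255],[[0,0,0],[9.6,0,0],255],[[0,0,0],[11,0,0],255]]'

```text
clock: 10.4
tcp_pos: [0.3997, -0.1178, 0.1914]
orientation: [0.0, 0.055, 0.999, -0.0]
wrist_force: [0.6, 0.6, -0.1]
finger_gap: 0.0002
grip_force: 0.0
```

Emit:
carry_out --steps '[[[0,0,0],[1,0,0],255],[[0,0,0],[2,0,0],255],[[0,0,0],[2.3,0,-3],255],[[0,0,0],[2.3,0,-6],255],[[0,0,0],[2.3,0,-8],255],[[0,0,0],[2.3,0,-8],255],[[0,0,0],[2.3,0,-8],255],[[0,0,0],[2.3,0,-8],255]]'

```text
clock: 11.4
tcp_pos: [0.3768, -0.115, 0.2702]
orientation: [-0.001, 0.055, 0.999, 0.0]
wrist_force: [-1.1, -0.7, -0.1]
finger_gap: -0.0001
grip_force: 0.0
```

```bash
python3 - <<'E'
from h import *
go([-.145,-.12,.26])
p,d,W=cloud('top'); a=p[110:280,200:460]; b=cv2.resize(a,None,fx=3,fy=3).astype(float)*1.5
p,d,W2=cloud('side'); cv2.imwrite('pics/top6.png',np.clip(b,0,255).astype(np.uint8)[:,:,::-1])
S=w2st(W.reshape(-1,3)).reshape(W.shape)*1000
m=(S[...,2]>85)&(S[...,2]<110)&(S[...,0]>85)&(S[...,0]<110)
print('handle',np.median(S[m],0))
k=(abs(S[...,0]+4)<34)&(abs(S[...,1]+120)<34)&(S[...,2]>33)&(S[...,2]<50); print('mount',k.sum(),np.median(S[k],0))
E
```

```text
t 11.4 tcp_st [-142.1 -119.4  270.2] turn [ 0.05 -0.1  -0.05] F [-1.1 -0.7 -0.1] gap -9.778974792113825e-05 0.0
[-0.145, -0.12, 0.26] shift cm [ 0.29 -0.06  1.02]
handle [  97.30824774 -122.18467357   97.50519056]
mount 135 [  16.28777652 -115.43232588   43.0060144 ]
```

View pics/top6.png

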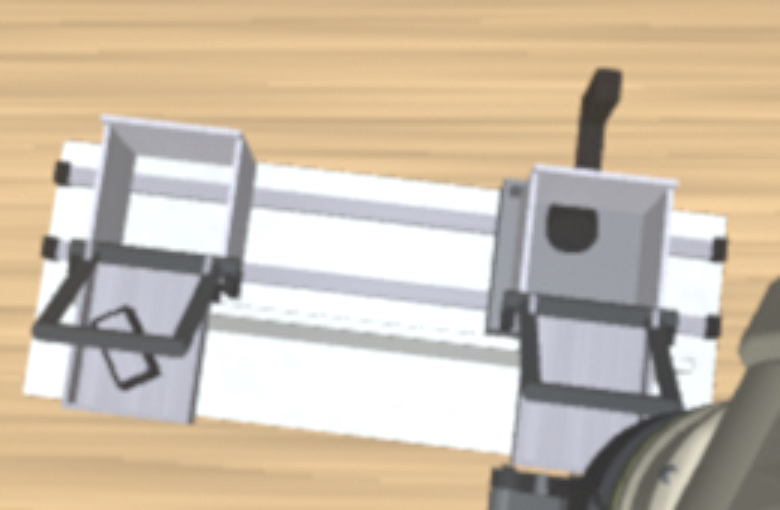

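The round mount is in the box at crop (572,228). The right pan is empty, the block is still in the left pan at (125,345), and the handle is still at about -121 mm with the same outline as before.

```bash
python3 -c "
from workcell import env
print(env.hand_in())"
```

```text
the job is handed in; nothing more can be done
None
```

The job is handed in: the round mount fell through the right spout into the box, which stays within about 2 mm of centre there, and the block mount is still in its own pan.

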